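# Switch on the bench sander and hold its dead-man lever at run

### The job

Bring the bench sander to run: throw the isolator's cross-bar handle over from off to on until it rests at its far end, and only then press the spring-loaded dead-man lever down by its rubber pad to the run position, where the lever is level and the pad's top is flush with the top of the fixed post beside it. Keep it pressed there: the job finishes with your fingers still holding the lever level, because it springs up when let go. Do not push the lever on down towards the bottom of its travel (that trips the machine), and leave the clamp, the try square and the tin where they lie.

Things in the scene. Friction and masses are not known exactly. Their poses are not given: they have to be found in the camera images.
- isolator_base: Isolator: grey steel box fixed to the bench, 130 (its x) x 100 (its y) x 70 mm high, with two small bearing cheeks on top; origin at the centre of its underside on the bench, z up, x along the handle's swing from off to on. It stands on the left or on the right of the bench.
- isolator_bar (a point): Centre of the isolator's black cross-bar grip, a round bar 19 mm thick and 56 mm long along the box's y, carried 85 mm from the pivot by two thin steel arms (36 mm apart). The pivot is above the middle of the box, 80 mm above the bench. Off: the bar is 48 mm to the -x side of the pivot (box frame), 150 mm above the bench; upright: 165 mm above the bench; on: 48 mm to the +x side, 150 mm.
- isolator (a joint): Angle of the isolator handle, rad: 0 = off (leaning to the box's -x), 0.6 = upright, 1.2 = on (leaning to the box's +x, against its stop). It moves easily and tips over by its own weight: once clearly past upright it falls on to the stop by itself, short of upright it falls back to off.
- deadman_base: Dead-man lever's steel foot plate, fixed to the bench: 220 (its x) x 130 (its y, from -55 to +75) x 12 mm thick; origin at the underside on the bench, z up. The lever's hinge runs along the plate's y, 70 mm to +x of the origin and 90 mm above the bench between two grey cheeks; the lever points to -x (towards the robot). A fixed steel gauge post, 14 mm thick, stands at x -70, y +58 mm, its top 98 mm above the bench.
- pad_top (a point): Centre of the upper face of the rubber pad on the free end of the dead-man lever, 50 (along the lever) x 46 x 14 mm; this point lies 140 mm out along the lever from the hinge and 8 mm above the lever's centre line. Released: lever raised 0.40 rad, this point 152 mm above the bench, 56 mm to -x of the plate's origin; at run (level): 98 mm above the bench and 70 mm to -x of the plate's origin (plate frame).
- deadman (a joint): Angle of the dead-man lever, rad, growing as it is pressed: 0 = released, sprung up; 0.40 = level, the run position; 0.75 = bottom stop, past the trip. The spring pushes back at the pad with about 4 N at 0, 8.5 N at level and 12.5 N at the bottom.
- clamp: Bystander: orange C-clamp lying flat on the bench, 110 x 70 mm, 20 mm high; origin under the middle of its spine.
- square: Bystander: try square lying flat, wooden stock 100 x 18 x 14 mm, steel blade 120 x 24 mm to its +y; origin under the middle of the stock.
- tin: Bystander: plain metal tin standing upright, 60 mm across, 75 mm high; origin at the centre of its underside.
Mind the look-alikes: they are no part of the job. What is shaped like the isolator_base but orange or pink is not meant.

How it is judged:
On the way, in this order (a step that is already met when the one before it is completed fails the run):
1. the isolator is thrown to on while the dead-man lever is still released (value of joint isolator above 1.1 rad and value of joint deadman below 0.15 rad), for 0.2 s.
2. the dead-man lever is pressed to level and kept there (value of joint isolator above 1.1 rad and value of joint deadman between 0.31 and 0.49 rad), for 0.5 s.
At the end, for the whole second after the job is handed in: The isolator is on (over 1.1 rad), and the dead-man lever is held still by the fingers pressing on it (over 2 N), level to within 0.09 rad (joint 0.31 to 0.49, about 12 mm up or down at the pad) (all of step 2 and velocity of joint deadman between -0.1 and 0.1 rad/s and contact force between the fingers and deadman above 2 N); the arm keeps its last pose, push and grip.
It fails at once if the dead-man lever is pushed on to its trip, near the bottom of its travel (over 0.66 rad) (value of joint deadman above 0.66 rad).
It fails at once if the clamp is pushed out of its place (distance of clamp from where it was at the start of the episode above 0.02 m).
It fails at once if the try square is pushed out of its place (distance of square from where it was at the start of the episode above 0.02 m).
It fails at once if the tin is pushed out of its place (distance of tin from where it was at the start of the episode above 0.02 m).
It also fails if it takes over 38 s, if anything falls off the work surface, if the arm or the gripper's body presses on something with over 40 N, if the wrist force passes 120 N, or if a joint passes its speed limit or range.

### The arm

A 6-joint arm with a two-finger parallel gripper is mounted at the origin on the work surface. World frame = base frame: x ahead of the robot, y to its left, z up, the work surface at z = 0. Lengths are in m, angles in rad, forces in N, time in s.
With the tool pointing down it reaches from about 0.325 to 0.9 m from the base axis. Payload 6.1 kg.
Tool frame: the origin (TCP) lies on the centre line of the jaws, within the pads' length; the fingertips stand 22 mm ahead of it and the grasp point (between the pads) lies 3 mm ahead of it (arm.tip_extent is the distance from the TCP to the fingertips, in m); z points along the fingers, y is the direction in which the jaws open and shut (so a half turn about z gives the same grasp; the last joint's range is limited). The gripper opens to 85 mm and grips with 20 to 120 N. Pads are 22 mm wide; open, the fingers measure 114 mm over their backs; the gripper's body (76 mm by 85 mm) begins 54 mm behind the grasp point. The pads swing forward as they close: fully open they stand 13 mm farther back than shut.
Start: joints at [-1.461, 0.22, 1.526, -0, 1.395, -0.126], TCP at [0.146, -0.608, 0.253] pointing down, gripper open.
Joint ranges: [-2.98, 2.98], [-0.91, 2.08], [0.09, 2.57], [-1.24, 4.39], [0.2, 2.65], [-2.68, 2.68]. Speed limits (rad/s): [2.57, 2.57, 3.01, 3.14, 3.14, 3.14].

### API

Orientations are given as a 3x3 rotation matrix whose columns are the frame's x, y, z axes.
In Python, from station import arm gives the robot as it stands.
- The arm moves only by the tool drive_tool, never from a script. Its argument "motion" is a list of rows, each a list of 2 entries, a list of its own where there are three numbers: the shift along the tool's x, y, z in m, then the turn, a rotation vector about the tool's x, y, z in rad. A call has 1 to 20 rows; each row is the pose to reach, as a shift and turn from the pose commanded when the call began, along the tool's axes at that moment; what a row does not reach only later rows make up. A row lasts 1/10 s, in which the tool goes at most 50 mm and 8.59 degrees, less where a joint would pass 70% of its speed; a pose out of reach is approached as far as the arm can. A call with a gripper value outside its range is refused whole. "claw" is the opening in per cent of the stroke, from 0 (shut) to 100 (fully open), set as the call begins (left out, the last holds). The fingers move at their own pace and stop on an object; the grip force is fixed at half the most. Time passes only in rows, so rows that repeat a pose let the fingers close. It gives the time, the measured TCP pose, the force and the opening at its end, in the units of the state.
- arm.get_obs(): the state, without advancing time (a new reading comes with each control period).
- arm.grab_frame(name): name is "scene" or "top" or "wrist"; returns the picture (420x560x3 uint8, red, green, blue); there is no depth.
- arm.get_calibration(name): a dict with "fovy" (degrees; the focal length in pixels is half the picture's height over the tangent of half this angle, whatever the lens; pixels are square), "cx", "cy" (the principal point, pixels), "R" (3x3) and "t" (3): a world point X has camera coordinates R X + t. Camera axes: x right, y down, z forward; pixel columns grow to the right and rows downward; lengths in m; the calibration is good to about 2 mm. The wrist camera is an equidistant fisheye: a pixel r from the principal point sees the ray r / f radians off the axis. A picture is of the moment at which its call begins: read the wrist's pose just before it. get_calibration takes no time and is no camera call; for the wrist camera it gives the pose at the moment of the call.
- arm.close_job(): hands the job in, once; it reports no verdict.
The state is a dict: "clock": time; "joint_pos": joint angles; "joint_vel": joint speeds; "joint_torque": joint torques, N m; "ee_pos": TCP position; "tool_rot": TCP orientation; "ft_force": force on the tool from outside, world axes, zero at the start; "moment": the same for the moment, N m; "width": finger opening in m.
Only numpy, scipy, OpenCV 4.12 (cv2) and the standard library are available. Lean on these libraries where they do the work, as an engineer would, in place of code of your own. Each camera call takes 0.05 s, during which the arm holds its last target. There are 200 camera calls.

## Working session

There is one attempt and no reset: what is moved stays moved. The work goes in short steps, Python scripts to look and compute and a tool call to move; the robot and the scene stay as the last step left them, time stands still between calls to the robot, and variables do not carry over. Pictures are saved under pics/ and viewed, about 8 in all and at most 12, crops included, and the job is handed in when it is done.

Besides the shell and the picture viewer there is one more tool, called after "Call:" by a JSON object that holds its "fn" and its "kwargs". drive_tool: Moves the arm, as the interface text tells. Its arguments: {"type":"object","properties":{"motion":{"type":"array"},"claw":{"type":"number"}},"required":["motion"]}

```bash
mkdir -p pics; cat > h.py <<'E'
import numpy as np, cv2
from station import arm
def save(cam,fn):
    im=arm.grab_frame(cam); cv2.imwrite('pics/'+fn,cv2.cvtColor(im,cv2.COLOR_RGB2BGR)); return im
def ray(cam,u,v):
    c=arm.get_calibration(cam); f=210/np.tan(np.radians(c['fovy']/2)); R=np.array(c['R']);t=np.array(c['t'])
    d=np.array([(u-c['cx'])/f,(v-c['cy'])/f,1.]); return -R.T@t, R.T@d
def at(cam,u,v,z):
    o,d=ray(cam,u,v); return o+d*(z-o[2])/d[2]
def px(cam,X):
    c=arm.get_calibration(cam); f=210/np.tan(np.radians(c['fovy']/2)); p=np.array(c['R'])@np.array(X)+np.array(c['t']); return np.round([c['cx']+f*p[0]/p[2],c['cy']+f*p[1]/p[2]],1)
E
python3 - <<'E'
from h import *
save('scene','s0.png');save('top','t0.png')
np.set_printoptions(precision=4,suppress=True)
o=arm.get_obs();print(o['clock'],o['tool_rot'],o['ee_pos'],o['width'],arm.tip_extent)
for c in('scene','top'):print(ray(c,280,210))
E
```

```text
0.1 [[ 0.9723  0.2336 -0.0001]
 [ 0.2336 -0.9723  0.0018]
 [ 0.0003 -0.0018 -1.    ]] [ 0.146  -0.6072  0.2523] 0.08517426282466942 0.022
(array([1.0582, 0.4686, 1.1753]), array([-0.3685, -0.4442, -0.8167]))
(array([ 0.5138, -0.0833,  1.1397]), array([ 0.0525, -0.0295, -0.9983]))
```

View pics/t0.png

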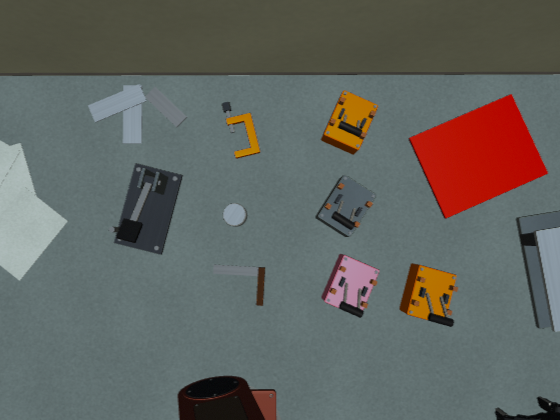

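View pics/s0.png

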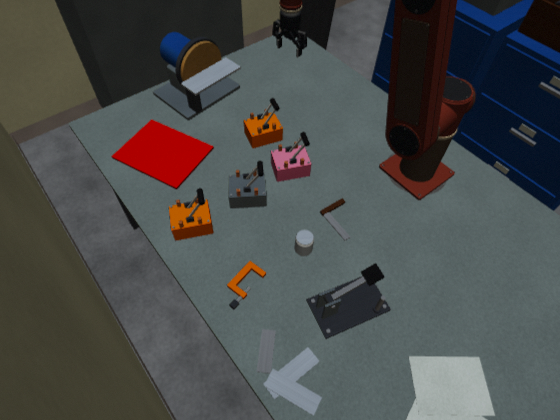

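Candidates for the isolator in the top view are orange (350,122), grey (346,206), pink (350,285) and orange (430,293). The grey one matches the description. The dead-man lever is at (148,208), with its pad at (128,231). I'll check both in a close crop.

```bash
python3 - <<'E'
import cv2,numpy as np
im=cv2.imread('pics/t0.png')
a=cv2.resize(im[165:247,300:392],None,fx=4.3,fy=4.3,interpolation=cv2.INTER_CUBIC)
b=cv2.resize(im[158:260,104:190],None,fx=4.3,fy=4.3,interpolation=cv2.INTER_CUBIC)
o=np.zeros((440,800,3),np.uint8);o[:a.shape[0],:a.shape[1]]=a;o[:b.shape[0],410:410+b.shape[1]]=b
cv2.imwrite('pics/c0.png',o)
E
```

```text
(no output)
```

View pics/c0.png

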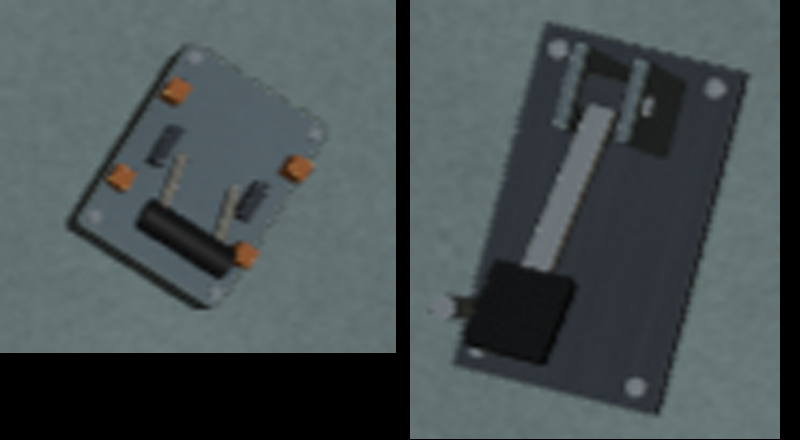

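The crop confirms the grey isolator: its bar is centred at crop (186,238), on the robot side, so it is off. The lever's pad is at crop (521,312), with the post at (440,306) on its left. Next I compute the poses.

```bash
python3 - <<'E'
from h import *
np.set_printoptions(precision=4,suppress=True)
I=lambda u,v:(300+u/4.3-.4,165+v/4.3-.4); D=lambda u,v:(104+(u-410)/4.3-.4,158+v/4.3-.4)
C=np.array([at('top',*I(*p),.07) for p in [(188,43),(328,128),(212,308),(72,225)]])
print('iso',C.mean(0),[np.linalg.norm(C[i]-C[(i+1)%4]) for i in range(4)])
x=(C[0]+C[1]-C[2]-C[3])[:2]; print('yaw',np.arctan2(x[1],x[0]))
B=[at('top',*I(*p),.15) for p in[(150,213),(222,262)]];print('bar',(B[0]+B[1])/2,np.linalg.norm(B[0]-B[1]),'yaw',np.arctan2(*(B[0]-B[1])[[1,0]])-np.pi/2)
P=np.array([at('top',*D(*p),.012) for p in [(545,23),(748,73),(660,413),(455,362)]])
x=(P[0]+P[1]-P[2]-P[3])[:2];x/=np.linalg.norm(x);y=np.array([-x[1],x[0]])
print('dm',P.mean(0),[np.linalg.norm(P[i]-P[(i+1)%4]) for i in range(4)],'yaw',np.arctan2(x[1],x[0]))
o=P.mean(0)[:2]-y*.01;print('origin',o,'pad rel',o-.056*x,'level',o-.07*x,'post',o-.07*x+.058*y)
print('pad meas',at('top',*D(521,312),.152),'post meas',at('top',*D(440,306),.098))
E
```

```text
iso [ 0.5804 -0.2835  0.07  ] [np.float64(0.0971236798345292), np.float64(0.12756907067058432), np.float64(0.09594570372136825), np.float64(0.12867303974059405)]
yaw -0.5844855353653654
bar [ 0.5417 -0.2602  0.15  ] 0.047534864516114356 yaw -0.6070148605144764
dm [0.5811 0.234  0.012 ] [np.float64(0.12989179834985565), np.float64(0.21703234285376638), np.float64(0.12995049670055903), np.float64(0.21661217762679666)] yaw -0.24949744530296236
origin [0.5786 0.2243] pad rel [0.5243 0.2381] level [0.5108 0.2416] post [0.5251 0.2978]
pad meas [0.5216 0.238  0.152 ] post meas [0.5258 0.3014 0.098 ]
```

Everything agrees with the given sizes: the box measures 128x96, the plate 217x130, and the bar, pad and post sit where they should. I'll move the shut fingers above a point behind the bar and turn the tool so its x lies along the swing.

Call:
{"fn": "drive_tool", "kwargs": {"claw": 0, "motion": [[[0.02,-0.013,0],[0,0,0.05]],[[0.05,-0.032,0],[0,0,0.12]],[[0.085,-0.055,0],[0,0,0.2]],[[0.12,-0.078,0],[0,0,0.28]],[[0.155,-0.1,0],[0,0,0.36]],[[0.19,-0.123,0],[0,0,0.44]],[[0.225,-0.146,0],[0,0,0.52]],[[0.26,-0.168,0],[0,0,0.6]],[[0.295,-0.191,0],[0,0,0.68]],[[0.33,-0.213,0],[0,0,0.76]],[[0.365,-0.236,0],[0,0,0.8]],[[0.4,-0.259,0],[0,0,0.826]],[[0.42,-0.272,0],[0,0,0.826]],[[0.435,-0.281,0],[0,0,0.826]],[[0.435,-0.281,0],[0,0,0.826]],[[0.435,-0.281,0],[0,0,0.826]]]}}

```text
clock: 1.7
ee_pos: [0.503, -0.2327, 0.2528]
tool_rot: [[0.831, -0.556, -0.001], [-0.556, -0.831, 0.0], [-0.001, 0.0, -1.0]]
ft_force: [-0.6, 0.3, 1.0]
width: 0.0003
```

Call:
{"fn": "drive_tool", "kwargs": {"motion": [[[0,0,0.03],[0,0,0]],[[0,0,0.06],[0,0,0]],[[0,0,0.085],[0,0,0]],[[0,0,0.09],[0,0,0]],[[0.01,0,0.09],[0,0,0]],[[0.02,0,0.09],[0,0,0]],[[0.03,0,0.09],[0,0,0]],[[0.04,0,0.09],[0,0,0]],[[0.05,0,0.09],[0,0,0]],[[0.06,0,0.09],[0,0,0]],[[0.07,0,0.09],[0,0,0]],[[0.08,0,0.09],[0,0,0]],[[0.09,0,0.09],[0,0,0]],[[0.1,0,0.09],[0,0,0]],[[0.1,0,0.09],[0,0,0]],[[0.1,0,0.09],[0,0,0]],[[0.1,0,0.09],[0,0,0]]]}}

```text
clock: 3.4
ee_pos: [0.5861, -0.2883, 0.1631]
tool_rot: [[0.831, -0.556, -0.001], [-0.556, -0.831, 0.0], [-0.001, -0.0, -1.0]]
ft_force: [-0.3, -0.3, 0.1]
width: -0.0
```

```bash
python3 - <<'E'
from h import *
im=save('top','t1.png');s=save('scene','s1.png')
a=cv2.resize(im[160:250,290:400],None,fx=3.6,fy=3.6);b=cv2.resize(s[130:230,200:310],None,fx=3.6,fy=3.6)
o=np.zeros((360,796,3),np.uint8);o[:324,:396]=a;o[:,400:796]=b
cv2.imwrite('pics/c1.png',o[:,:,::-1]);print(arm.get_obs()['clock'])
E
```

```text
3.5
```

View pics/c1.png

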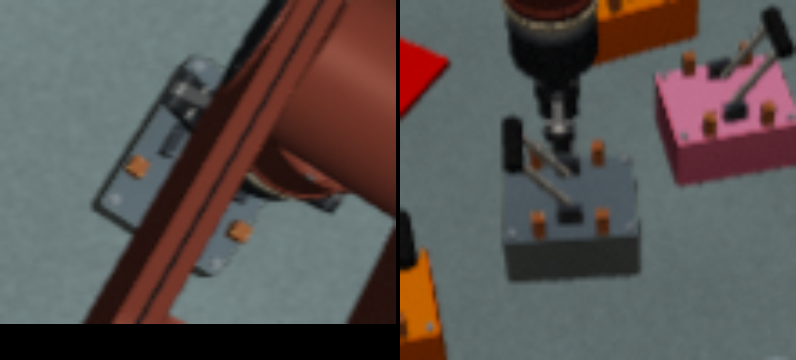

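The isolator handle now rests on the far side: bar at crop (512,145), fingers clear behind it. I'll lift off and travel to above the pad.

Call:
{"fn": "drive_tool", "kwargs": {"motion": [[[0,0,-0.03],[0,0,0]],[[0,0,-0.06],[0,0,0]],[[0,0,-0.09],[0,0,0]],[[-0.01,-0.012,-0.095],[0,0,0]],[[-0.035,-0.04,-0.095],[0,0,-0.03]],[[-0.06,-0.068,-0.095],[0,0,-0.07]],[[-0.085,-0.096,-0.095],[0,0,-0.1]],[[-0.11,-0.124,-0.095],[0,0,-0.14]],[[-0.135,-0.153,-0.095],[0,0,-0.18]],[[-0.16,-0.181,-0.095],[0,0,-0.22]],[[-0.185,-0.209,-0.095],[0,0,-0.26]],[[-0.21,-0.237,-0.095],[0,0,-0.3]],[[-0.235,-0.266,-0.095],[0,0,-0.34]],[[-0.26,-0.294,-0.095],[0,0,-0.34]],[[-0.285,-0.322,-0.095],[0,0,-0.34]],[[-0.31,-0.35,-0.095],[0,0,-0.34]],[[-0.335,-0.379,-0.095],[0,0,-0.34]],[[-0.353,-0.4,-0.095],[0,0,-0.34]],[[-0.353,-0.4,-0.095],[0,0,-0.34]],[[-0.353,-0.4,-0.095],[0,0,-0.34]]]}}

```text
clock: 5.5
ee_pos: [0.5147, 0.2408, 0.2575]
tool_rot: [[0.969, -0.246, -0.001], [-0.246, -0.969, -0.001], [-0.001, 0.001, -1.0]]
ft_force: [-0.3, 0.1, 0.0]
width: -0.0001
```

```bash
python3 - <<'E'
from h import *
s=save('scene','s2.png')
a=cv2.resize(s[220:340,290:420],None,fx=3.6,fy=3.6);b=cv2.resize(s[150:215,215:280],None,fx=4.5,fy=4.5)
o=np.zeros((432,780,3),np.uint8);o[:,:468]=a;o[:b.shape[0],470:470+b.shape[1]]=b
cv2.imwrite('pics/c2.png',o[:,:,::-1]);print(arm.get_obs()['ft_force'])
E
```

```text
[-0.19710278  0.24151758 -0.11841294]
```

View pics/c2.png

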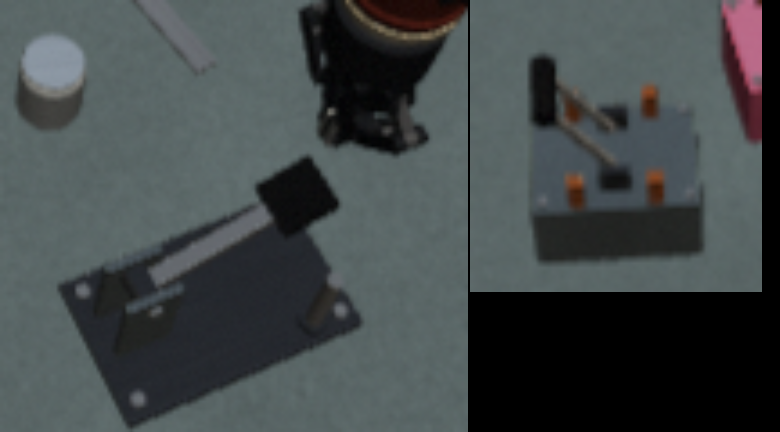

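The isolator stays on, the pad is free beneath the fingers, and the tin and square are untouched. Next I press partway and check the force.

Call:
{"fn": "drive_tool", "kwargs": {"motion": [[[0,0,0.025],[0,0,0]],[[0,0,0.05],[0,0,0]],[[0,0,0.065],[0,0,0]],[[0,0,0.075],[0,0,0]],[[0,0,0.082],[0,0,0]],[[0,0,0.089],[0,0,0]],[[0,0,0.096],[0,0,0]],[[0,0,0.103],[0,0,0]],[[0,0,0.11],[0,0,0]],[[0,0,0.116],[0,0,0]],[[0,0,0.12],[0,0,0]],[[0,0,0.12],[0,0,0]],[[0,0,0.12],[0,0,0]]]}}

```text
clock: 6.85
ee_pos: [0.5163, 0.2409, 0.1401]
tool_rot: [[0.969, -0.248, 0.001], [-0.248, -0.969, 0.001], [0.001, -0.002, -1.0]]
ft_force: [-3.6, 0.6, 8.3]
width: 0.0002
```

Call:
{"fn": "drive_tool", "kwargs": {"motion": [[[0,0,0.004],[0,0,0]],[[0,0,0.008],[0,0,0]],[[0,0,0.012],[0,0,0]],[[0,0,0.015],[0,0,0]],[[0,0,0.018],[0,0,0]],[[0,0,0.019],[0,0,0]],[[0,0,0.019],[0,0,0]],[[0,0,0.019],[0,0,0]],[[0,0,0.019],[0,0,0]],[[0,0,0.019],[0,0,0]]]}}

```text
clock: 7.85
ee_pos: [0.5158, 0.2413, 0.1211]
tool_rot: [[0.969, -0.248, 0.0], [-0.248, -0.969, 0.002], [-0.0, -0.002, -1.0]]
ft_force: [-6.7, 2.0, 9.2]
width: 0.0004
```

```bash
python3 - <<'E'
from h import *
s=save('scene','s3.png')
a=cv2.resize(s[220:340,290:420],None,fx=4.6,fy=4.6,interpolation=cv2.INTER_CUBIC)
# predicted pad-top corners for joint q, in crop px
o=np.array([.5786,.2243]);yaw=-.2495;x=np.array([np.cos(yaw),np.sin(yaw)]);y=np.array([-x[1],x[0]])
for q,col in((.31,(255,0,0)),(.4,(0,255,0)),(.49,(0,0,255))):
    r=.4-q;pts=[]
    for l,w in((115,-23),(165,-23),(165,23),(115,23)):
        X=70-l*np.cos(r)-8*np.sin(-r)*-1*-1 if 0 else 70-(l*np.cos(r)-8*np.sin(r)); Z=90+l*np.sin(r)+8*np.cos(r)
        p=o+x*X/1e3+y*w/1e3;pts.append((px('scene',[*p,Z/1e3])-[290,220]+.5)*4.6)
    cv2.polylines(a,[np.int32(pts)],True,col,1)
p=o-.07*x+.058*y;cv2.circle(a,tuple(np.int32((px('scene',[*p,.098])-[290,220]+.5)*4.6)),4,(255,255,0),1)
cv2.imwrite('pics/c3.png',a[:,:,::-1]);b=arm.get_obs();print(b['ft_force'],b['ee_pos'],b['clock'])
E
```

```text
[-6.90067659  1.80520775  9.14195727] [0.51575941 0.241284   0.12111523] 7.9
```

View pics/c3.png

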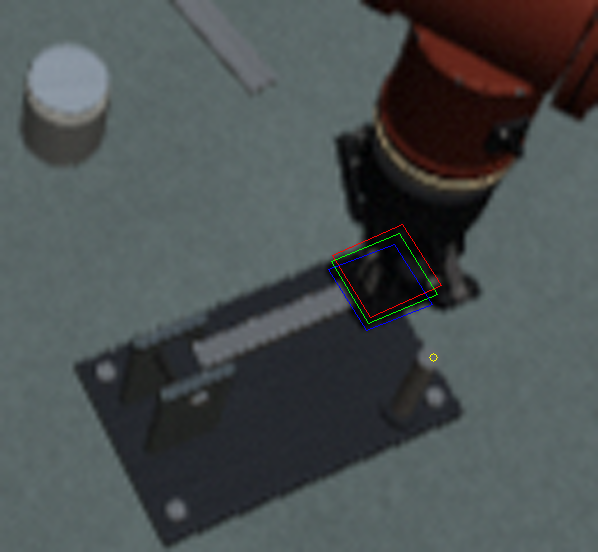

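The tip is at z=0.099 with 9 N on it, as expected at level. The picture is too dark to see the pad edge, so I'll brighten one crop to check the height independently.

```bash
python3 - <<'E'
from h import *
s=cv2.imread('pics/s3.png')[255:305,345:405]
a=cv2.resize(s,None,fx=10,fy=10,interpolation=cv2.INTER_CUBIC)
a=np.uint8(255*(a/255.)**.4)
o=np.array([.5786,.2243]);yaw=-.2495;x=np.array([np.cos(yaw),np.sin(yaw)]);y=np.array([-x[1],x[0]])
for q,col in((.31,(0,0,255)),(.4,(0,255,0)),(.49,(255,0,0))):
    r=.4-q
    for h in(8,-6):
        pts=[]
        for l,w in((115,-23),(165,-23),(165,23),(115,23)):
            p=o+x*(70-(l*np.cos(r)-h*np.sin(r)))/1e3+y*w/1e3
            pts.append((px('scene',[*p,(90+l*np.sin(r)+h*np.cos(r))/1e3])-[345,255]+.5)*10)
        cv2.polylines(a,[np.int32(pts)],h==8,col,1) if h==8 else cv2.line(a,*[tuple(int(v) for v in pts[i]) for i in(2,3)],col,1)
cv2.imwrite('pics/c4.png',a)
E
```

```text
(no output)
```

View pics/c4.png

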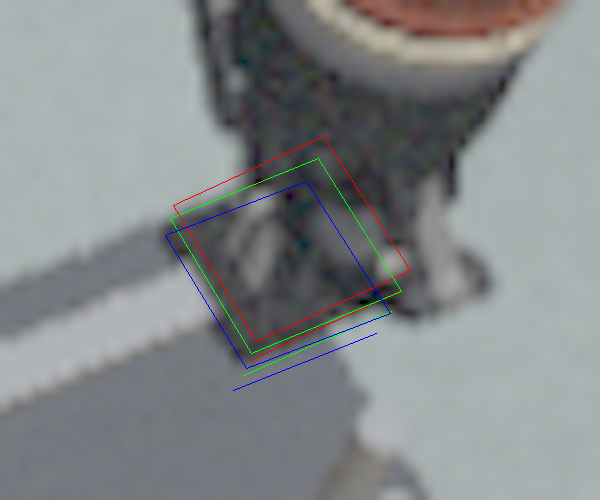

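Tip height gives about 0.39 rad, spring force 0.40–0.45 and the image 0.36–0.40, so all three are inside the band. I'll hold a little longer and then hand in.

Call:
{"fn": "drive_tool", "kwargs": {"motion": [[[0,0,0],[0,0,0]],[[0,0,0],[0,0,0]],[[0,0,0],[0,0,0]],[[0,0,0],[0,0,0]],[[0,0,0],[0,0,0]],[[0,0,0],[0,0,0]],[[0,0,0],[0,0,0]],[[0,0,0],[0,0,0]]]}}

```text
clock: 8.7
ee_pos: [0.5158, 0.2413, 0.1211]
tool_rot: [[0.969, -0.248, 0.0], [-0.248, -0.969, 0.002], [-0.0, -0.002, -1.0]]
ft_force: [-6.9, 1.5, 8.5]
width: -0.0002
```

```bash
python3 -c "
from h import *
b=arm.get_obs();print(b['ee_pos'],b['ft_force'],b['clock']);arm.close_job()"
```

```text
[0.51575709 0.2412879  0.12111664] [-6.8524037   1.51246171  8.50544247] 8.7
the job is handed in; nothing more can be done
```

I threw the grey isolator to on with the shut fingers, then pressed the dead-man pad down to level. I handed the job in at 8.7 s with the fingers still holding it there.

- **Isolator:** two pictures after the throw show the bar resting on its far side. I did not look at it again after pressing the lever.
- **Lever:** at hand-in the fingertips stood at z = 0.099 m (flush is 0.098 m) and did not move. They pressed with about 8.5 N, as expected at level.
- **Lever angle:** I estimated it three ways: about 0.39 rad from tip height, 0.40–0.45 from force and 0.36–0.40 from the picture. They differ slightly, and the picture was coarse, but all lie within 0.31–0.49.
- **Clamp, square and tin:** I never touched them. The tin and part of the square showed undisturbed in the later pictures, and I did not check the clamp again.

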